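# Close the probe fixture

## Robot

A 7-joint arm with a two-finger parallel gripper is mounted at the origin on a cart in front of the work surface, level with it; the furniture and walls round the work are solid. World frame = base frame: x ahead of the robot, y to its left, z up, the work surface at z = 0. Lengths are in m, angles in rad, forces in N, time in s.
With the tool pointing down it reaches from about 0.425 to 0.925 m from the base axis. Payload 6.8 kg.
Tool frame: the origin (TCP) lies at the very end of the fingers, on their centre line; the grasp point (between the pads) lies 19 mm behind it; z points along the fingers, x is the direction in which the jaws open and shut, and the axes are right-handed (so a half turn about z gives the same grasp; the last joint's range is limited). The gripper opens to 85 mm and grips with 20 to 120 N. Pads are 22 mm wide; open, the fingers measure 114 mm over their backs; the gripper's body (76 mm by 85 mm) begins 54 mm behind the grasp point. The pads swing forward as they close: fully open they stand 13 mm farther back than shut.
Start: joints at [-1.448, 0.477, 0.022, 1.555, -0.011, 1.109, -0.083], TCP at [0.154, 0.657, 0.231] pointing down, gripper open.
Joint ranges: [-2.96, 2.96], [-0.34, 2.1], [-1.41, 1.46], [0.24, 2.44], [-1.37, 4.51], [0.17, 1.92], [-2.96, 2.96]. Speed limits (rad/s): [2.39, 2.39, 3.14, 3.14, 3.14, 3.14, 3.14].

## Interface

Orientations are given as a unit quaternion [w, x, y, z].
In Python, from station import bot gives the robot as it stands.
- The arm moves only by the shell command python3 -m creep 'ROWS' [FORCE]. ROWS is JSON, a list that holds one entry, the list of rows, each a list of 7 numbers: the shift along the tool's x, y, z in cm, then the turn, a rotation vector about the tool's x, y, z in rad, then the opening, from 0 (shut) to 1 (fully open). In form: [[[dx, dy, dz, wx, wy, wz, claw], ...]]. A call has 1 to 10 rows; each row is the pose to reach, as a shift and turn from the pose commanded when the call began, along the tool's axes at that moment; what a row does not reach only later rows make up. A row lasts 1/8 s, in which the tool goes at most 62.5 mm and 10.7 degrees, less where a joint would pass 70% of its speed; a pose out of reach is approached as far as the arm can. A call with a gripper value outside its range is refused whole. The fingers move at their own pace and stop on an object; FORCE is the grip in N (left out, the last holds). Time passes only in rows, so rows that repeat a pose let the fingers close. It gives the time, the measured TCP pose, the force and the opening at its end, in the units of the state.
- bot.get_obs(): the state, without advancing time (a new reading comes with each control period).
- bot.read_camera(name): name is "scene" or "top"; returns (picture, depth): 480x640x3 uint8, blue, green, red; 480x640 float32, m along the optical axis (not along the pixel's ray), 0 where there is no reading.
- bot.calibration(name): a dict with "mtx" (3x3 intrinsics, pixels), "dist_coeffs" ([k1, k2, p1, p2, k3] as OpenCV has them; the pictures are not rectified), "rvec" (rotation vector, rad) and "tvec" (3), from world to camera coordinates, as OpenCV has them. Camera axes: x right, y down, z forward; pixel columns grow to the right and rows downward; lengths in m; the calibration is good to about 2 mm. A picture is of the moment at which its call begins. calibration takes no time and is no camera call.
- bot.hand_in(): hands the job in, once; it reports no verdict.
Trained networks look in the newest picture that a camera, given by its name, has taken for a name from the list of things; names that differ only in an ending like _2 or _b are one class to them, and where a whole thing is asked for, a point or a joint stands for the part that bears it (a point fixed in the world has none). Each returns a list of dicts, best first, with "p" (0 to 1); they miss things now and then, are a little off and sometimes report something else, mostly with a low value. They report only what shows in the picture. A call takes as long as a camera call.
- bot.find_in(camera, label): "xy" ([column, row] in pixels, amid what is visible of it).
- bot.silhouettes(camera, label): "mask" (480x640 bool, what is visible of it) and "xy" ([column, row] in pixels, amid what is visible of it).
The state is a dict: "t": time; "q": joint angles; "joint_vel": joint speeds; "joint_torque": joint torques, N m; "eef_pos": TCP position; "tool_rot": TCP orientation; "contact_force": force on the tool from outside, world axes, zero at the start; "torque": the same for the moment, N m; "gripper_width": opening from 0.0 (shut) to 1.0 (fully open).
Only numpy, scipy, OpenCV 4.12 (cv2) and the standard library are available. Lean on these libraries where they do the work, as an engineer would, in place of code of your own. Each camera call takes 0.05 s, during which the arm holds its last target.

## Task

Close the probe test fixture: set the loose top plate level over the two guide pins so that it stands on the sprung probes, and let go of it. Then press it down from above until it is fully home and level with both end latches snapped over it, and never push with more than 70 N. The block with the dense field of probes pushes back much harder than the other and the plate cocks and jams unless you press it at the point where it goes down level; leave the other things on the bench where they are.

Things in the scene. Friction and masses are not known exactly. Their poses are not given: they have to be found in the camera images.
- fixture: Open test fixture, fixed: aluminium bed 112 x 252 x 18 mm; origin at the centre of its underside on the bench, x across, y along its length, z up. Four rest pillars (x +-32, y +-10 mm), near its middle, end at z = 40 mm, where the plate's underside lies when home (54 mm when it just stands on the probes). A black latch housing at each end (y +-112 to +-125, 40 mm wide) rises to z = 60 mm.
- pin_left (a point): Tip of the round steel guide pin at the fixture's x = 0, y = +76 mm, 94 mm above the bench. The pin is 10 mm thick and straight up to 82 mm above the bench, then tapers to 2.4 mm at the tip.
- pin_right (a point): Tip of the same pin at the fixture's x = 0, y = -76 mm.
- top_plate: Loose aluminium plate, 80 x 192 x 10 mm, 0.3 to 0.48 kg; origin at the centre of its underside, x across, y along. 11 mm guide holes at x = 0, y = +-76 mm go through it and through 23 mm wide bushings standing 12 mm above it (22 mm deep in all). A latch lug 30 mm wide, 4 mm thick, level with the underside, sticks out 8 mm at each end. Either way round will do.
- plate_handle (a point): Centre of the plate's black bar handle (axes as the plate's), 38 mm above the plate's underside. The bar lies along y: 16 mm wide, 100 mm long, 16 mm high, on two 12 mm posts at y = +-40 mm; its top is 46 mm and its underside 30 mm above the plate's underside.
- dense_block: Probe block with a dense field of 25 brass probes, 40 x 40 mm, in the bed 48 mm from the fixture's middle towards one or the other end (it varies); origin at the middle of its underside, 18 mm above the bench. Its sprung probes push up with 12 N at the top, 14 N when the plate is home, 14 mm lower.
- sparse_block: The like block with only 4 probes, one at each corner, at the other place; origin likewise. Its spring gives 3 N at the top and 3.3 N when the plate is home.
- latch_left (a joint): Sprung latch at the fixture's +y end: 0 m = out (when open, and again when it has snapped over the lug), up to 0.008 m = pushed back; the lug going down pushes it back 3.5 mm, which takes some 1 to 2 N in mid-travel. Its underside then holds the lug down.
- latch_right (a joint): The same latch at the fixture's -y end.
- jar_flux: Bystander: white jar with a red cap, 46 mm wide, 50 mm high, behind the work; origin at its underside.
- loupe: Bystander: black eye loupe, 38 mm wide, 28 mm high; origin at its underside.
- ref_block: Bystander: steel block 30 x 50 x 18 mm with a black knob on top; origin at its underside.

How it is judged:
By the outcome, as a careful person would: the job done as asked, in the order asked, and still so for the second after the job is handed in, with the robot touching nothing.
It also fails if it takes over 51 s, if anything falls off the work surface, if the arm or the gripper's body presses on something with over 40 N, if the wrist force passes 120 N, or if a joint passes its speed limit or range.

## Working session

There is one attempt and no reset: what is moved stays moved. The work goes in short steps, Python scripts to look and compute and a shell command to move; the robot and the scene stay as the last step left them, time stands still between calls to the robot, and variables do not carry over. Pictures are saved under pics/ and viewed, and the job is handed in when it is done.

```bash
ls; mkdir -p pics
python3 - <<'E'
from station import bot
import cv2,numpy as np
o=bot.get_obs()
for k,v in o.items(): print(k,np.round(v,4))
for c in("scene","top"):
    im,d=bot.read_camera(c); cv2.imwrite(f"pics/{c}0.png",im); np.save(f"pics/{c}0.npy",d)
    k=bot.calibration(c); print(c,{a:np.round(b,4).tolist() for a,b in k.items()})
E
```

```text
pics
t 0.0
q [-1.448   0.4778  0.0223  1.5565 -0.0115  1.1093 -0.0831]
joint_vel [-0.0015 -0.0012  0.0003 -0.0038 -0.0002  0.0002 -0.0007]
joint_torque [-7.00000e-04 -5.96465e+01  1.60760e+00 -2.81181e+01  1.25000e-02
  9.50000e-03 -0.00000e+00]
eef_pos [0.1543 0.6565 0.2303]
tool_rot [ 6.000e-04  7.838e-01  6.210e-01 -7.000e-04]
contact_force [-1.282   0.1153 -0.4786]
torque [ 0.0088  0.0155 -0.0261]
gripper_width 1.0048
scene {'mtx': [[511.0999, 0.0, 313.6435], [0.0, 511.0999, 240.7487], [0.0, 0.0, 1.0]], 'dist_coeffs': [-0.0366, 0.0, 0.0, 0.0, 0.0], 'rvec': [1.9461, -0.5054, 0.3173], 'tvec': [-0.5796, 0.2138, 0.7634]}
top {'mtx': [[501.9722, 0.0, 323.2328], [0.0, 501.9722, 235.8504], [0.0, 0.0, 1.0]], 'dist_coeffs': [-0.0196, 0.0, 0.0, 0.0, 0.0], 'rvec': [2.2301, -1.957, 0.2218], 'tvec': [-0.0922, 0.6084, 0.9877]}
```

View pics/scene0.png

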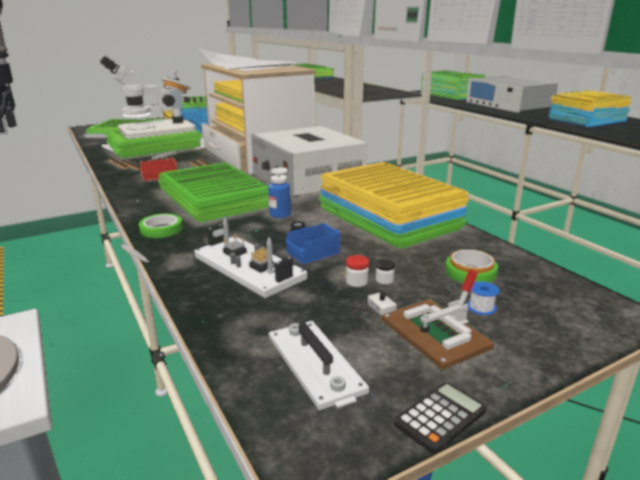

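View pics/top0.png

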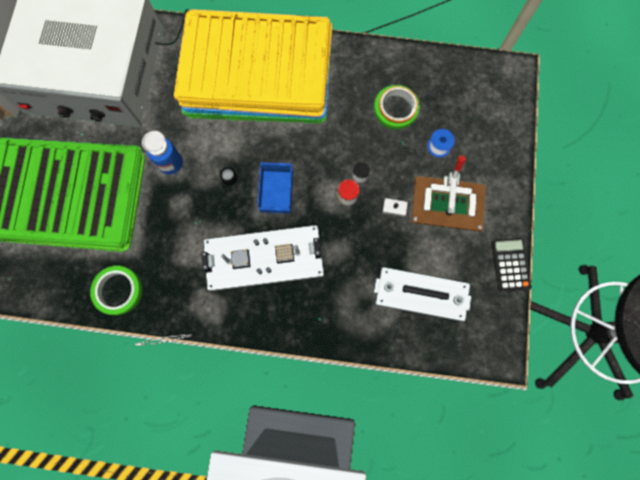

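The scene view shows the plate at about (317,360) and the fixture at about (250,260). In the top view the fixture is at (264,257), with the dense block at (285,253), and the plate is at (424,293).

```bash
cat > h.py <<'E'
from station import bot
import cv2,numpy as np
from scipy.spatial.transform import Rotation as R
def cal(c):
    k=bot.calibration(c); return [np.array(k[a],float) for a in("mtx","dist_coeffs","rvec","tvec")]
def proj(c,P):
    m,d,r,t=cal(c); return cv2.projectPoints(np.array(P,float).reshape(-1,1,3),r,t,m,d)[0][:,0]
def ray(c,uv):
    m,d,r,t=cal(c); u=cv2.undistortPoints(np.array(uv,float).reshape(-1,1,2),m,d)[:,0]
    Rm=cv2.Rodrigues(r)[0]; dirs=np.c_[u,np.ones(len(u))]@Rm; return -Rm.T@t.ravel(),dirs
def atz(c,uv,z):
    o,d=ray(c,uv); z=np.broadcast_to(z,(len(d),)); return o+d*((z-o[2])/d[:,2])[:,None]
def cloud(c,D):
    v,u=np.nonzero(D>0); o,d=ray(c,np.c_[u,v]); return np.c_[u,v],o+d*D[v,u][:,None]
def find(c,l,n=2):
    r=bot.find_in(c,l); return [(np.round(x["xy"],1).tolist(),round(float(x["p"]),2)) for x in r[:n]]
E
python3 - <<'E'
from h import *
print(proj("top",[[0,0,0],[.154,.657,.23],[.6,0,0]]),proj("scene",[[.154,.657,.23]]))
for c in("top","scene"):
    im,d=bot.read_camera(c); 
    for l in("fixture","top_plate","plate_handle","pin_left","pin_right","dense_block","sparse_block","latch_left","jar_flux","loupe","ref_block"):
        print(c,l,find(c,l))
    cv2.imwrite(f"pics/{c}_crop.png",cv2.resize(im[215:330,190:490] if c=="top" else im[200:420,180:400],None,fx=2.6,fy=2.6,interpolation=cv2.INTER_CUBIC))
print(bot.get_obs()["t"])
E
```

```text
[[ 276.74768694  542.68335901]
 [-114.01936336  432.44050557]
 [ 316.79334907  248.51245339]] [[  8.67524596 135.7311626 ]]
top fixture [([264.2, 257.7], 0.86)]
top top_plate [([422.7, 293.2], 0.7), ([227.5, 177.4], 0.48)]
top plate_handle [([424.2, 294.0], 0.98)]
top pin_left [([263.0, 258.5], 0.73)]
top pin_right [([261.5, 260.5], 0.56)]
top dense_block [([283.8, 252.9], 0.78), ([231.0, 174.0], 0.71)]
top sparse_block [([238.5, 259.9], 0.61)]
top latch_left []
top jar_flux [([350.4, 188.6], 0.9)]
top loupe [([228.0, 173.6], 0.6)]
top ref_block [([399.0, 207.4], 0.73)]
scene fixture [([247.7, 262.6], 0.92)]
scene top_plate [([318.7, 366.0], 0.76)]
scene plate_handle [([317.8, 364.3], 0.64)]
scene pin_left [([250.3, 264.0], 0.79)]
scene pin_right [([247.0, 265.6], 0.73)]
scene dense_block [([257.9, 262.4], 0.92)]
scene sparse_block [([232.6, 246.4], 0.56)]
scene latch_left [([248.5, 267.0], 0.47), ([217.6, 233.5], 0.46)]
scene jar_flux [([356.2, 271.3], 0.71), ([318.1, 368.1], 0.7)]
scene loupe [([299.3, 225.1], 0.56)]
scene ref_block [([379.7, 303.0], 0.76), ([247.2, 265.5], 0.56)]
1.3
```

View pics/top_crop.png

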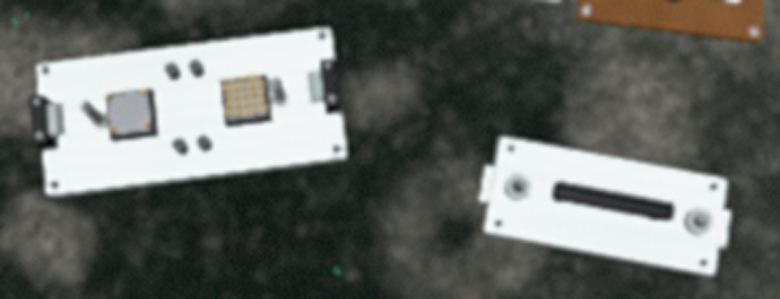

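View pics/scene_crop.png

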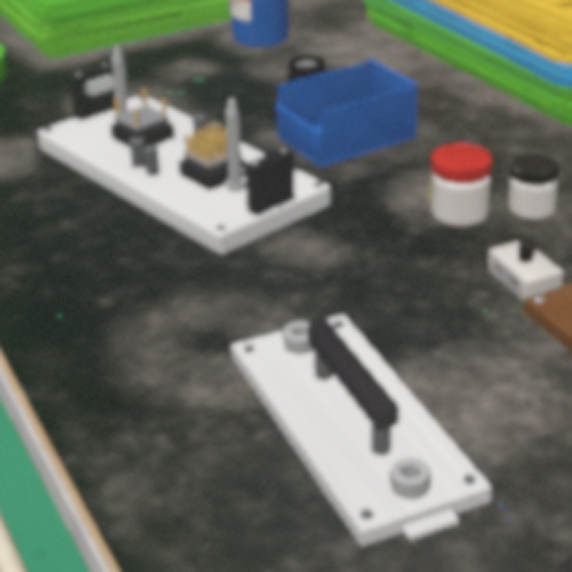

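```bash
cat > fit.py <<'E'
from h import *
from scipy.optimize import least_squares
def quad(im,seed,w,thr=185):
    x0,y0=int(seed[0]-w),int(seed[1]-w); c=im[y0:y0+2*w,x0:x0+2*w]
    c4=cv2.resize(c,None,fx=4,fy=4,interpolation=cv2.INTER_CUBIC)
    m=((c4.min(2)>thr-45)).astype(np.uint8)
    m=cv2.morphologyEx(m,cv2.MORPH_OPEN,np.ones((37,37),np.uint8)) if 0 else m
    cs,_=cv2.findContours(m,cv2.RETR_EXTERNAL,cv2.CHAIN_APPROX_NONE)
    k=max(cs,key=cv2.contourArea)[:,0].astype(float)
    return (k+.5)/4-.5+[x0,y0]
def fitrect(c,pts,z,hx,hy,guess):
    W=atz(c,pts,z)[:,:2]
    def res(p,full=False):
        cs,sn=np.cos(p[2]),np.sin(p[2]); d=W-p[:2]
        lx=np.abs(d@[cs,sn]); ly=np.abs(d@[-sn,cs])
        q=np.c_[lx-(hx+p[3]),ly-(hy+p[3])]
        out=np.linalg.norm(np.maximum(q,0),axis=1)+np.minimum(q.max(1),0); return out
    return least_squares(res,list(guess)+[0],loss="soft_l1",f_scale=.001,x_scale=[.01,.01,.1,.001])
E
python3 - <<'E'
from fit import *
im=cv2.imread("pics/top0.png")
for n,s,w,z,hx,hy in(("fix",(264,257),75,.018,.056,.126),("plate",(423,293),62,.010,.040,.096)):
    p=quad(im,s,w); W=atz("top",p,z)[:,:2]; (cx,cy),sz,a=cv2.minAreaRect(W.astype(np.float32))
    print(n,len(p),cx,cy,sz,a)
    g=atz("top",[s],z)[0]
    for y0 in(-.2,.2):
        r=fitrect("top",p,z,hx,hy,(g[0],g[1],y0)); print(r.x[:3],np.degrees(r.x[2]),r.x[3]*1e3,"cost",r.cost, np.median(np.abs(r.fun))*1e3)
print("handle", atz("top",[[424.2,294]],.046),"bushings", atz("top",[[190+516/2.6,215+187/2.6],[190+698/2.6,215+220/2.6]],.022))
print("dense/sparse",atz("top",[[283.8,252.9],[238.5,259.9]],.045))
D=np.load("pics/top0.npy"); uv,P=cloud("top",D)
for s in((264,240),(410,303),(424,294),(340,300)):
    i=np.abs(uv-s).max(1)<=2; print(s,np.median(P[i],0))
E
```

```text
fix 1454 0.5623543858528137 0.1141853928565979 (0.11523433029651642, 0.25387439131736755) 14.753511428833008
[0.56232258 0.11359222 0.25762554] 14.760855871432687 0.36756259988850337 cost 0.003646842790685078 0.6165732088510671
[0.56232258 0.11359222 0.25762554] 14.76085593638763 0.3675626001005609 cost 0.003646842790685078 0.6165731475096734
plate 1015 0.5296411514282227 -0.24023744463920593 (0.2099212408065796, 0.08416762948036194) 86.7621841430664
[ 0.52940459 -0.24125745 -0.05781189] -3.312377419661455 1.5489014293393073 cost 0.0007838480591191921 0.28762857232354777
[ 0.52940459 -0.24125745 -0.05781189] -3.312377433143142 1.5489014290137275 cost 0.0007838480591191916 0.28762856655096397
handle [[ 0.5237663  -0.23792036  0.046     ]] bushings [[ 0.53220659 -0.16477048  0.022     ]
 [ 0.52446383 -0.31638759  0.022     ]]
dense/sparse [[0.57247246 0.0669116  0.045     ]
 [0.54490789 0.16031647 0.045     ]]
(264, 240) [0.59670556 0.11405065 0.038692  ]
(410, 303) [ 0.50548451 -0.21606375  0.00930312]
(424, 294) [ 0.52462337 -0.23945972  0.04386937]
(340, 300) [ 0.4928813  -0.06530027 -0.00116281]
```

```bash
cat > rel.py <<'E'
from h import *
import sys
def rel(pos,yaw_deg,base=None):
    o=bot.get_obs(); p=np.array(o["eef_pos"]); q=o["tool_rot"]; Rc=R.from_quat([q[1],q[2],q[3],q[0]])
    a=np.radians(yaw_deg); x=np.array([np.cos(a),np.sin(a),0]); z=np.array([0,0,-1.]); 
    Rt=R.from_matrix(np.c_[x,np.cross(z,x),z])
    d=Rc.inv().apply(np.array(pos)-p)*100; w=(Rc.inv()*Rt).as_rotvec()
    print("rel cm",np.round(d,2),"rotvec",np.round(w,3))
def st():
    o=bot.get_obs(); q=o["tool_rot"]; Rc=R.from_quat([q[1],q[2],q[3],q[0]]); X=Rc.as_matrix()
    print("t",round(float(o["t"]),2),"pos",np.round(o["eef_pos"],4),"yaw",round(float(np.degrees(np.arctan2(X[1,0],X[0,0]))),2),"tilt",np.round(X[:2,2],4),"F",np.round(o["contact_force"],1),"T",np.round(o["torque"],2),"g",round(float(o["gripper_width"]),3))
if __name__=="__main__":
    st(); a=list(map(float,sys.argv[1:])); 
    if a: rel(a[:3],a[3])
E
python3 rel.py .5 .3 .25 30; python3 rel.py .527 -.241 .2 -3.3
python3 - <<'E'
from h import *
m,d,r,t=cal("top");print(ray("top",[[320,240]])[0])
E
```

```text
t 1.3 pos [0.1544 0.6571 0.2313] yaw 76.78 tilt [ 0. -0.] F [ 0.4  0.4 -0.3] T [-0.05 -0.02  0.03] g 1.001
rel cm [-26.86  41.81  -1.87] rotvec [0.    0.    0.816]
t 1.3 pos [0.1544 0.6571 0.2313] yaw 76.78 tilt [ 0. -0.] F [ 0.4  0.4 -0.3] T [-0.05 -0.02  0.03] g 1.001
rel cm [-78.9   56.82   3.13] rotvec [ 0.    -0.     1.398]
[ 0.38296109 -0.04052704  1.09811871]
```

```bash
python3 -m creep '[[[-26.9,41.8,-1.9,0,0,0.8,1],[-26.9,41.8,-1.9,0,0,0.8,1],[-26.9,41.8,-1.9,0,0,0.8,1],[-26.9,41.8,-1.9,0,0,0.8,1],[-26.9,41.8,-1.9,0,0,0.8,1],[-26.9,41.8,-1.9,0,0,0.8,1],[-26.9,41.8,-1.9,0,0,0.8,1],[-26.9,41.8,-1.9,0,0,0.8,1],[-78.9,56.8,3.1,0,0,1.398,1],[-78.9,56.8,3.1,0,0,1.398,1]]]' 40; python3 rel.py .528 -.241 .12 -3.3
```

```text
t: 2.55
eef_pos: [0.5065, 0.1732, 0.2388]
tool_rot: [-0.0, 0.997, 0.079, 0.0]
contact_force: [1.2, 1.2, -0.7]
gripper_width: 1.0
t 2.55 pos [0.5065 0.1732 0.2388] yaw 9.07 tilt [0.0008 0.0002] F [ 1.2  1.2 -0.7] T [-0.02 -0.09 -0.01] g 1.0
rel cm [-4.42 41.25 11.88] rotvec [-0.    -0.001  0.216]
```

```bash
python3 -m creep '[[[-4.4,41.2,4,0,0,0.216,1],[-4.4,41.2,6,0,0,0.216,1],[-4.4,41.2,8,0,0,0.216,1],[-4.4,41.2,10,0,0,0.216,1],[-4.4,41.2,11.9,0,0,0.216,1],[-4.4,41.2,11.9,0,0,0.216,1],[-4.4,41.2,11.9,0,0,0.216,1],[-4.4,41.2,11.9,0,0,0.216,1],[-4.4,41.2,11.9,0,0,0.216,1]]]'; python3 rel.py .528 -.241 .021 -3.3
python3 - <<'E'
from h import *
for c in("top","scene"):
    im,d=bot.read_camera(c)
    a=im[215:375,350:510] if c=="top" else im[230:430,220:420]
    cv2.imwrite(f"pics/{c}_1.png",cv2.resize(a,None,fx=2.9,fy=2.9,interpolation=cv2.INTER_CUBIC))
E
```

```text
t: 3.68
eef_pos: [0.5303, -0.238, 0.1197]
tool_rot: [-0.0, 1.0, -0.026, -0.0]
contact_force: [-0.1, 1.0, -0.7]
gripper_width: 0.994
t 3.67 pos [ 0.5303 -0.238   0.1197] yaw -2.94 tilt [-0.0002  0.0005] F [-0.1  1.  -0.7] T [ 0.04  0.03 -0.02] g 0.994
rel cm [-0.21  0.31  9.87] rotvec [-0.001  0.     0.006]
```

View pics/top_1.png

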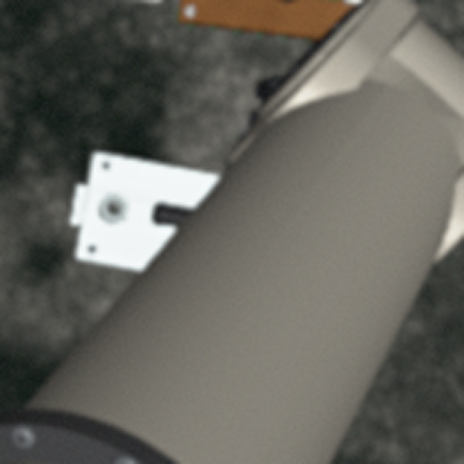

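View pics/scene_1.png

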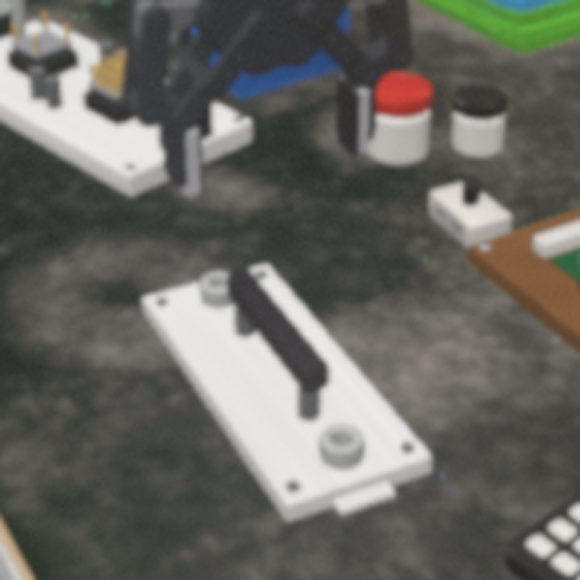

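The arm hides most of the plate in the top view. In the scene view the plate lies undisturbed, with its bushings at crop (215,280) and (343,437). I'll check these against the top fit.

Run:
```python
from h import *
b=atz("scene",[[220+215/2.9,230+281/2.9],[220+343/2.9,230+438/2.9]],.022); print(b,b.mean(0))
h=atz("scene",[[220+244/2.9,230+273/2.9],[220+318/2.9,230+368/2.9]],.046); print(h,h.mean(0))
```

```text
[[ 0.53322696 -0.16599574  0.022     ]
 [ 0.52614601 -0.31943235  0.022     ]] [ 0.52968649 -0.24271404  0.022     ]
[[ 0.53510208 -0.1989413   0.046     ]
 [ 0.5276039  -0.29231635  0.046     ]] [ 0.53135299 -0.24562882  0.046     ]
```

```bash
python3 -m creep '[[[-0.1,0.4,4,0,0,0,1],[-0.1,0.4,8,0,0,0,1],[-0.1,0.4,9.8,0,0,0,1],[-0.1,0.4,9.8,0,0,0,1],[-0.1,0.4,9.8,0,0,0,0.6],[-0.1,0.4,9.8,0,0,0,0],[-0.1,0.4,9.8,0,0,0,0],[-0.1,0.4,9.8,0,0,0,0],[-0.1,0.4,9.8,0,0,0,0],[-0.1,0.4,9.8,0,0,0,0]]]' 50; python3 rel.py
```

```text
t: 5.03
eef_pos: [0.5295, -0.2424, 0.0224]
tool_rot: [-0.0, 1.0, -0.026, 0.0]
contact_force: [-0.8, 1.1, 5.9]
gripper_width: 0.18
t 5.03 pos [ 0.5295 -0.2424  0.0224] yaw -2.95 tilt [0.001  0.0001] F [-0.8  1.1  5.9] T [ 0.21  0.15 -0.05] g 0.18
```

```bash
python3 -m creep '[[[0,0,-1,0,0,0,0],[0,0,-4,0,0,0,0],[0,0,-8,0,0,0,0],[0,0,-12.5,0,0,0,0],[0,0,-12.5,0,0,0,0]]]' 90; python3 rel.py .562 .113 .150 14.76
python3 - <<'E'
from h import *
im,d=bot.read_camera("scene"); cv2.imwrite("pics/scene_2.png",cv2.resize(im[150:430,150:430],None,fx=2,fy=2,interpolation=cv2.INTER_CUBIC))
E
```

```text
t: 5.65
eef_pos: [0.5308, -0.2433, 0.15]
tool_rot: [0.001, 1.0, -0.026, 0.003]
contact_force: [0.2, -0.1, -4.0]
gripper_width: 0.162
t 5.65 pos [ 0.5308 -0.2433  0.15  ] yaw -2.94 tilt [ 0.0058 -0.0016] F [ 0.2 -0.1 -4. ] T [-0.01  0.01  0.01] g 0.162
rel cm [  1.29 -35.75  -0.04] rotvec [ 0.002 -0.006 -0.309]
```

View pics/scene_2.png

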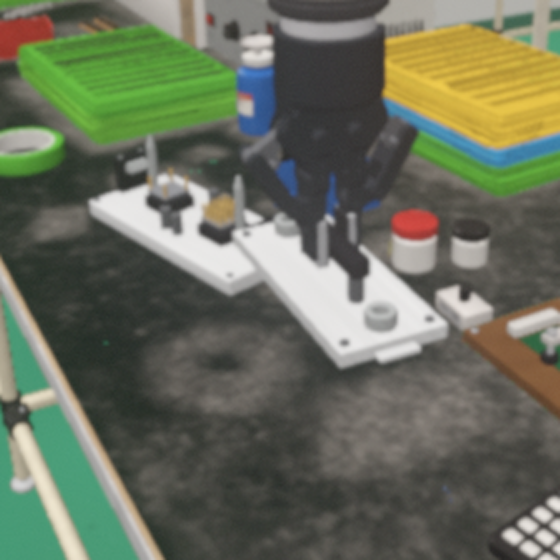

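The plate is held level. Next I'll carry it over the fixture.

```bash
python3 -m creep '[[[0.2,-5,0,0,0,-0.05,0],[0.4,-11,0,0,0,-0.1,0],[0.6,-17,0,0,0,-0.15,0],[0.8,-23,0,0,0,-0.21,0],[1,-29,0,0,0,-0.26,0],[1.2,-33,0,0,0,-0.3,0],[1.3,-35.7,0,0,0,-0.309,0],[1.3,-35.7,0,0,0,-0.309,0],[1.3,-35.7,0,0,0,-0.309,0]]]'; python3 rel.py .562 .113 .150 14.76
python3 - <<'E'
from h import *
for c in("top","scene"):
    im,d=bot.read_camera(c); cv2.imwrite(f"pics/{c}_3raw.png",im)
    a=im[180:340,180:340] if c=="top" else im[140:340,160:360]
    cv2.imwrite(f"pics/{c}_3.png",cv2.resize(a,None,fx=2.9,fy=2.9,interpolation=cv2.INTER_CUBIC))
E
```

```text
t: 6.82
eef_pos: [0.5598, 0.1116, 0.1462]
tool_rot: [0.001, 0.992, 0.127, -0.001]
contact_force: [0.8, -0.8, -3.9]
gripper_width: 0.167
t 6.83 pos [0.5598 0.1116 0.1462] yaw 14.64 tilt [-0.0013 -0.0015] F [ 0.8 -0.8 -3.9] T [-0.03  0.01 -0.02] g 0.167
rel cm [ 0.25 -0.08 -0.38] rotvec [ 0.001  0.002 -0.002]
```

View pics/top_3.png

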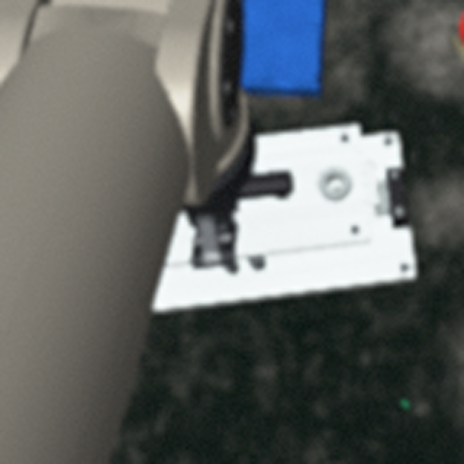

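View pics/scene_3.png

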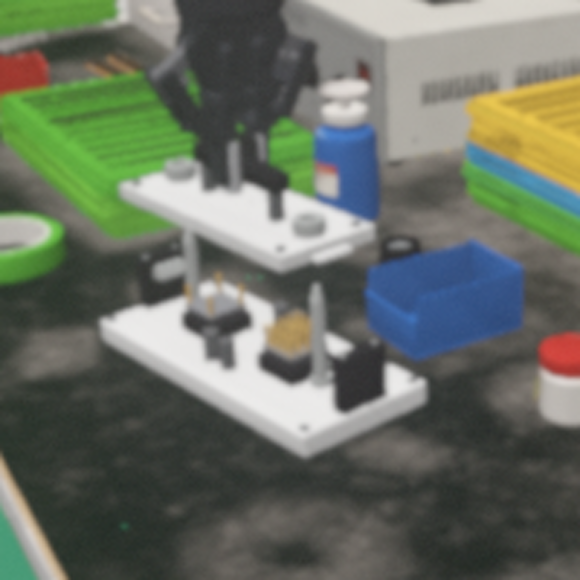

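Run:
```python
from h import *
f=np.array([.5623,.1136]);a=np.radians(14.76)
pp=[np.r_[f+s*.076*np.array([-np.sin(a),np.cos(a)]),.094] for s in(1,-1)]
print("pred pins",np.round(pp,4),proj("scene",pp),proj("top",pp))
im=cv2.imread("pics/scene0.png");cv2.imwrite("pics/s0pins.png",cv2.resize(im[205:285,205:305],None,fx=8,fy=7,interpolation=cv2.INTER_CUBIC)[:560])
im=cv2.imread("pics/scene_3raw.png");cv2.imwrite("pics/s3b.png",cv2.resize(im[180:240,200:300],None,fx=8,fy=8,interpolation=cv2.INTER_CUBIC))
im=cv2.imread("pics/top_3raw.png");cv2.imwrite("pics/t3b.png",cv2.resize(im[215:285,250:330],None,fx=8,fy=8,interpolation=cv2.INTER_CUBIC))
im=cv2.imread("pics/top0.png");cv2.imwrite("pics/t0b.png",cv2.resize(im[220:295,200:330],None,fx=6,fy=6,interpolation=cv2.INTER_CUBIC))
```

```text
pred pins [[0.5429 0.1871 0.094 ]
 [0.5817 0.0401 0.094 ]] [[224.00306583 217.79940426]
 [268.02377748 238.14962714]] [[221.45200256 254.94517377]
 [295.65774225 245.67426573]]
```

View pics/s0pins.png

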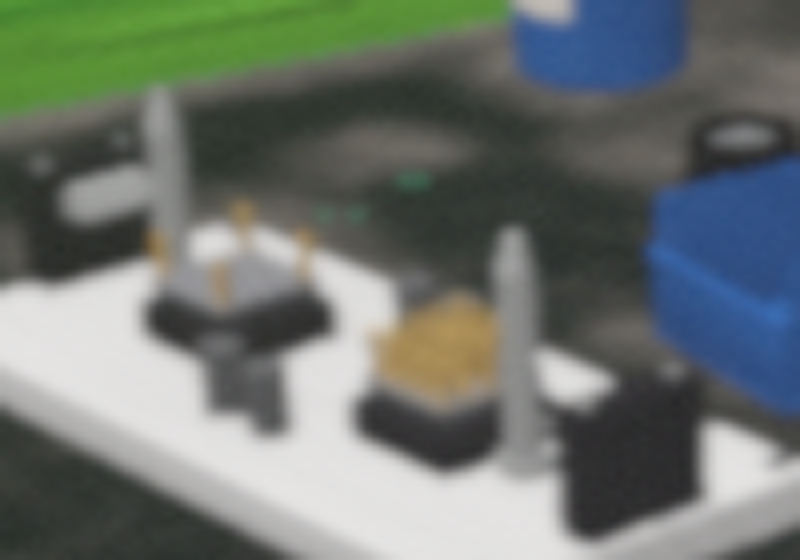

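View pics/s3b.png

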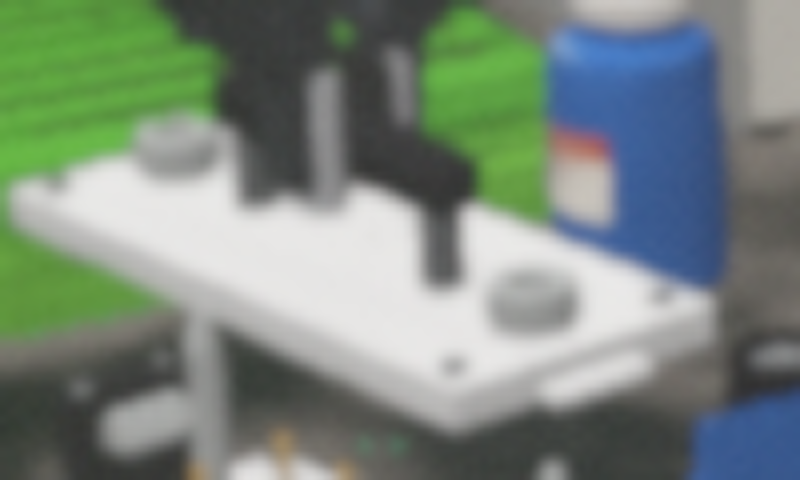

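View pics/t3b.png

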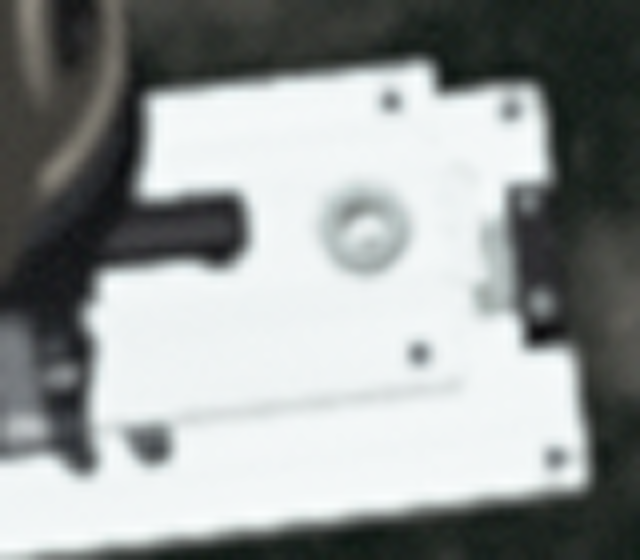

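View pics/t0b.png

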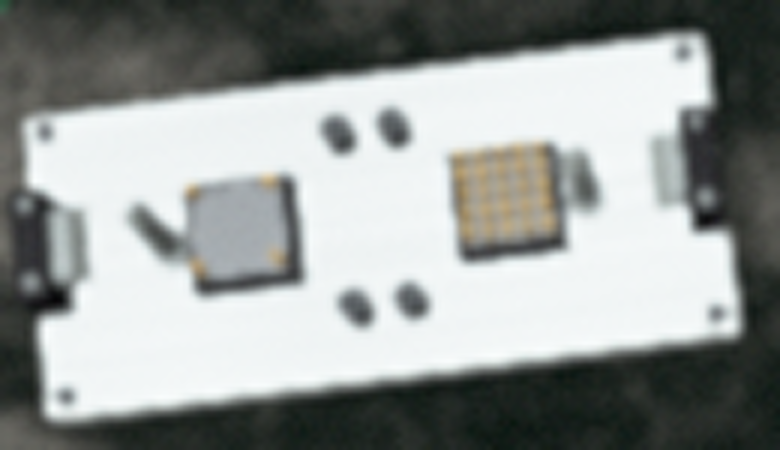

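Run:
```python
from h import *
def cr(p,s,o): return (np.array(p,float)+.5)/np.array(s)-.5+np.array(o)
zb=.1458
tS=cr([[160,90],[513,230]],[8,7],[205,205]); tT=cr([[137,210],[578,155]],6,[200,220])
bS=cr([[176,132],[533,286]],8,[200,180]); bT=cr([[365,229]],8,[250,215])
for n,c,p,z in(("tipS","scene",tS,.094),("tipT","top",tT,.094),("bushS","scene",bS,zb),("bushT","top",bT,zb)):
    W=atz(c,p,z); print(n,np.round(W,4).tolist(), np.round(W.mean(0),4), np.degrees(np.arctan2(*((W[1]-W[0])[[0,1]]*[1,-1]))) if len(W)>1 else "", np.linalg.norm(W[0]-W[-1]))
# expected bushings from tcp
p=np.array([.5598,.1116]);a=np.radians(14.64-(-2.95)-3.1)
for s in(1,-1): print(p+s*.076*np.array([-np.sin(a),np.cos(a)]))
```

```text
tipS [[0.5447, 0.1886, 0.094], [0.5843, 0.0427, 0.094]] [0.5645 0.1156 0.094 ] 15.151570710378712 0.15114819151476258
tipT [[0.5439, 0.1853, 0.094], [0.5823, 0.0397, 0.094]] [0.5631 0.1125 0.094 ] 14.74799691643018 0.15057491602300274
bushS [[0.5402, 0.1828, 0.1458], [0.5771, 0.0332, 0.1458]] [0.5586 0.108  0.1458] 13.864101032470918 0.1541373554306293
bushT [[0.5762, 0.0375, 0.1458]] [0.5762 0.0375 0.1458]  0.0
[0.54078396 0.18518254]
[0.57881604 0.03801746]
```

```bash
python3 - <<'E'
from h import *
def cr(p,s,o): return (np.array(p,float)+.5)/np.array(s)-.5+np.array(o)
z=.1338
W=atz("top",cr([[437,62],[462,385],[390,101],[420,353]],8,[250,215]),z);print(np.round(W,4),"right end mid",W[:2].mean(0),"width",np.linalg.norm(W[0]-W[1]))
p=np.array([.5598,.1116]);a=np.radians(14.5);ux=np.array([np.cos(a),np.sin(a)]);uy=np.array([-np.sin(a),np.cos(a)])
print("exp corners",p+.04*ux-.096*uy,p-.04*ux-.096*uy)
im,D=bot.read_camera("top")
uv,P=cloud("top",D)
loc=np.c_[(P[:,:2]-p)@ux,(P[:,:2]-p)@uy]
i=(np.abs(loc[:,0])<.03)&(loc[:,1]<-.05)&(loc[:,1]>-.09)&(P[:,2]>.1)&(P[:,2]<.17)
print(i.sum(),np.percentile(P[i,2],[5,50,95]))
im,D=bot.read_camera("scene");uv,P=cloud("scene",D);loc=np.c_[(P[:,:2]-p)@ux,(P[:,:2]-p)@uy]
i=(loc[:,0]<.03)&(loc[:,0]>-.045)&(np.abs(loc[:,1])<.1)&(P[:,2]>.12)&(P[:,2]<.14)
print(i.sum(),np.median(P[i],0)); A=np.c_[loc[i],np.ones(i.sum())]; c=np.linalg.lstsq(A,P[i,2],rcond=None)[0]; print("plane slope x,y,z0",c)
E
python3 rel.py
```

```text
[[0.6228 0.0269 0.1338]
 [0.5433 0.0096 0.1338]
 [0.6114 0.037  0.1338]
 [0.5498 0.0209 0.1338]] right end mid [0.58302783 0.01824075 0.1338    ] width 0.08136035601888697
exp corners [0.62256239 0.02867303] [0.54511057 0.00864263]
596 [0.13048511 0.13377137 0.14579424]
1296 [0.54605085 0.08739266 0.13435218]
plane slope x,y,z0 [0.05188789 0.01068901 0.13441904]
t 7.03 pos [0.5602 0.112  0.1468] yaw 14.64 tilt [-0.0002 -0.0005] F [-0.3  0.6 -3.5] T [0.03 0.03 0.01] g 0.163
```

```bash
python3 rel.py .5635 .113 .1205 14.75; python3 -m creep '[[[0.35,0.0,0,0,0,-0.002,0],[0.35,0.0,2.6,0,0,-0.002,0],[0.35,0.0,2.6,0,0,-0.002,0],[0.35,0.0,2.6,0,0,-0.002,0]]]'; python3 rel.py .5635 .113 .1205 14.75
python3 - <<'E'
from h import *
for c in("top","scene"):
    im,d=bot.read_camera(c); cv2.imwrite(f"pics/{c}_4raw.png",im)
    a=im[215:285,250:330] if c=="top" else im[185:260,200:300]
    cv2.imwrite(f"pics/{c}_4.png",cv2.resize(a,None,fx=8,fy=8,interpolation=cv2.INTER_CUBIC))
E
```

```text
t 7.03 pos [0.5602 0.112  0.1468] yaw 14.64 tilt [-0.0002 -0.0005] F [-0.3  0.6 -3.5] T [0.03 0.03 0.01] g 0.163
rel cm [ 0.34 -0.01  2.63] rotvec [ 0.     0.    -0.002]
t: 7.52
eef_pos: [0.564, 0.1143, 0.1213]
tool_rot: [0.0, 0.992, 0.129, 0.0]
contact_force: [-0.1, -0.3, -3.6]
gripper_width: 0.168
t 7.53 pos [0.564  0.1143 0.1213] yaw 14.88 tilt [ 0.0004 -0.    ] F [-0.1 -0.3 -3.6] T [0.01 0.01 0.01] g 0.168
rel cm [-0.09  0.11  0.08] rotvec [ 0.    -0.     0.002]
```

View pics/top_4.png

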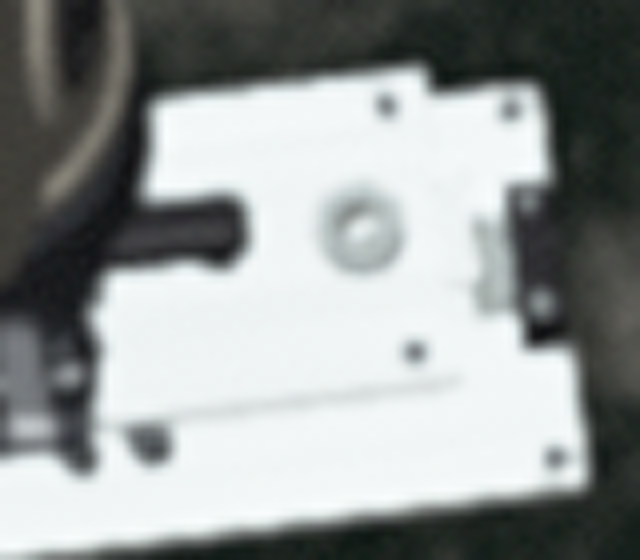

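View pics/scene_4.png

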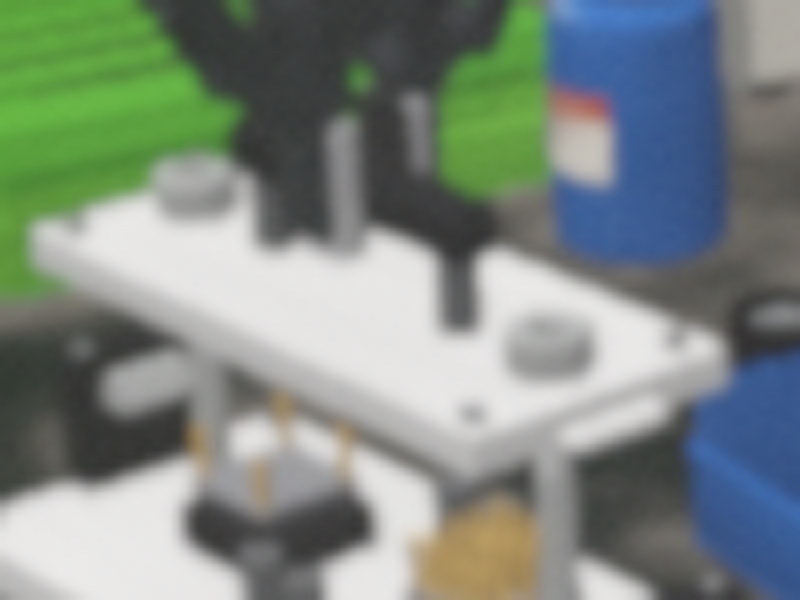

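```bash
python3 rel.py
python3 - <<'E'
from h import *
def cr(p,s,o): return (np.array(p,float)+.5)/np.array(s)-.5+np.array(o)
zb=.121
W=atz("scene",cr([[193,172],[549,332]],8,[200,185]),zb); print("S",W,W.mean(0))
print("T",atz("top",cr([[362,229]],8,[250,215]),zb))
V=atz("top",cr([[428,66],[458,381]],8,[250,215]),.109); print("Tcorners",V,V.mean(0))
# directly in pixels: FK-based bushing tops & plate corners vs picture
p=np.array([.564,.1143]);a=np.radians(14.88);ux=np.array([np.cos(a),np.sin(a)]);uy=np.array([-np.sin(a),np.cos(a)])
b=[np.r_[p+s*.076*uy,zb] for s in(1,-1)]; print("fk bush",np.round(b,4)); k=[np.r_[p+sx*.04*ux-.096*uy,.109] for sx in(1,-1)]
print("fk bush pix S",(proj("scene",b)-[200,185]+.5)*8-.5,"T",(proj("top",b)-[250,215]+.5)*8-.5,"corn T",(proj("top",k)-[250,215]+.5)*8-.5)
k=[np.r_[p+sx*.04*ux+sy*.096*uy,.109] for sx,sy in((-1,1),(-1,-1),(1,-1))]; print("corn S",(proj("scene",k)-[200,185]+.5)*8-.5)
E
```

```text
t 7.62 pos [0.5643 0.1145 0.1217] yaw 14.88 tilt [0.0014 0.0005] F [-0.1  0.  -3.3] T [-0.06 -0.04  0.03] g 0.166
S [[0.54439158 0.18697793 0.121     ]
 [0.58189632 0.03703424 0.121     ]] [0.56314395 0.11200608 0.121     ]
T [[0.58110105 0.04032264 0.121     ]]
Tcorners [[0.62761804 0.03070526 0.109     ]
 [0.5482642  0.01204945 0.109     ]] [0.58794112 0.02137736 0.109     ]
fk bush [[0.5445 0.1878 0.121 ]
 [0.5835 0.0408 0.121 ]]
fk bush pix S [[192.34547132 171.06807524]
 [548.63305501 325.50200145]] T [[-247.71663193  296.54679544]
 [ 361.28666881  219.31375618]] corn T [[423.59962522  66.62229431]
 [462.12930969 374.63612846]]
corn S [[ 29.13036478 231.44453157]
 [472.90889499 441.16312766]
 [726.39292419 348.50784675]]
```

```bash
python3 -m creep '[[[0,0.05,0.4,0,0,0,0],[0,0.05,0.6,0,0,0,0],[0,0.05,0.8,0,0,0,0],[0,0.05,1.0,0,0,0,0],[0,0.05,1.0,0,0,0,0]]]'; python3 rel.py
```

```text
t: 8.25
eef_pos: [0.5636, 0.114, 0.1106]
tool_rot: [0.0, 0.992, 0.13, -0.0]
contact_force: [-0.6, -0.4, -2.4]
gripper_width: 0.167
t 8.25 pos [0.5636 0.114  0.1106] yaw 14.9 tilt [-0.0004 -0.0001] F [-0.6 -0.4 -2.4] T [0.01 0.05 0.01] g 0.167
```

```bash
python3 -m creep '[[[0,0,0.2,0,0,0,0],[0,0,0.4,0,0,0,0],[0,0,0.6,0,0,0,0],[0,0,0.8,0,0,0,0],[0,0,0.8,0,0,0,0]]]'; python3 rel.py
```

```text
t: 8.88
eef_pos: [0.5636, 0.114, 0.1026]
tool_rot: [0.0, 0.992, 0.13, -0.0]
contact_force: [1.0, 0.3, -4.7]
gripper_width: 0.169
t 8.88 pos [0.5636 0.114  0.1026] yaw 14.9 tilt [-0.0003 -0.0001] F [ 1.   0.3 -4.7] T [-0.04 -0.02 -0.02] g 0.169
```

```bash
python3 -m creep '[[[0,0,0.4,0,0,0,0],[0,0,0.8,0,0,0,0],[0,0,1.2,0,0,0,0],[0,0,1.6,0,0,0,0],[0,0,2.0,0,0,0,0],[0,0,2.35,0,0,0,0],[0,0,2.35,0,0,0,0]]]'; python3 rel.py
python3 - <<'E'
from h import *
for c in("top","scene"):
    im,d=bot.read_camera(c)
    a=im[215:285,250:330] if c=="top" else im[185:285,195:315]
    cv2.imwrite(f"pics/{c}_5.png",cv2.resize(a,None,fx=6,fy=6,interpolation=cv2.INTER_CUBIC))
E
```

```text
t: 9.75
eef_pos: [0.5636, 0.1139, 0.079]
tool_rot: [0.0, 0.992, 0.13, -0.0]
contact_force: [0.2, 1.4, -3.2]
gripper_width: 0.165
t 9.75 pos [0.5636 0.1139 0.079 ] yaw 14.9 tilt [-0.0004 -0.0002] F [ 0.2  1.4 -3.2] T [-0.03 -0.01 -0.01] g 0.165
```

View pics/scene_5.png

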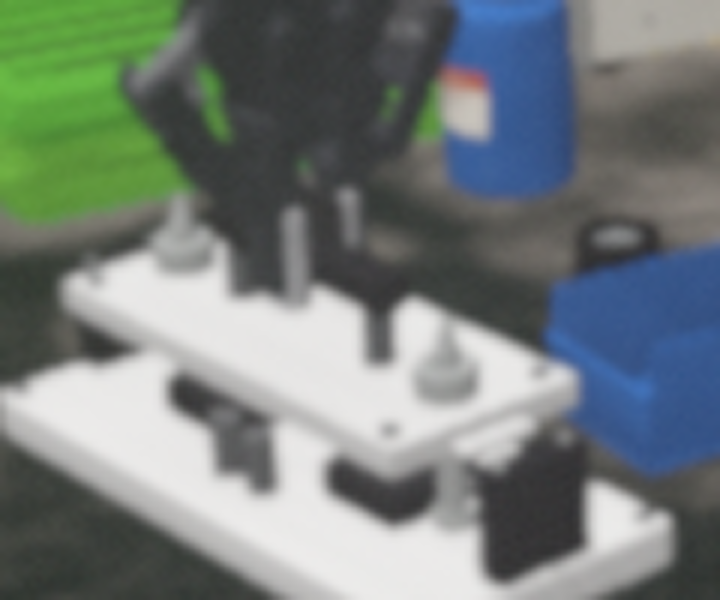

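Both pins stand through the bushings. I'll lower the last few mm onto the probes.

```bash
python3 -m creep '[[[0,0,0.1,0,0,0,0],[0,0,0.2,0,0,0,0],[0,0,0.25,0,0,0,0],[0,0,0.25,0,0,0,0]]]'; python3 rel.py
```

```text
t: 10.35
eef_pos: [0.5637, 0.114, 0.0768]
tool_rot: [-0.0, 0.992, 0.13, -0.0]
contact_force: [-0.9, 0.1, -4.2]
gripper_width: 0.169
t 10.35 pos [0.5637 0.114  0.0768] yaw 14.9 tilt [-0.0001  0.    ] F [-0.9  0.1 -4.2] T [ 0.03  0.   -0.01] g 0.169
```

```bash
python3 -m creep '[[[0,0,0.05,0,0,0,0],[0,0,0.1,0,0,0,0],[0,0,0.1,0,0,0,0]]]'; python3 rel.py;  python3 -m creep '[[[0,0,0.05,0,0,0,0],[0,0,0.1,0,0,0,0],[0,0,0.1,0,0,0,0]]]'; python3 rel.py
```

```text
t: 10.72
eef_pos: [0.5639, 0.1141, 0.0764]
tool_rot: [-0.0, 0.992, 0.13, 0.0]
contact_force: [-2.6, 0.1, 4.7]
gripper_width: 0.165
t 10.72 pos [0.5639 0.1141 0.0764] yaw 14.9 tilt [0.0002 0.0005] F [-2.6  0.1  4.7] T [-0.08  0.63  0.  ] g 0.165
t: 11.1
eef_pos: [0.564, 0.1144, 0.0759]
tool_rot: [-0.0, 0.992, 0.13, 0.0]
contact_force: [-3.5, 0.8, 10.5]
gripper_width: 0.167
t 11.1 pos [0.564  0.1144 0.0759] yaw 14.9 tilt [0.0003 0.001 ] F [-3.5  0.8 10.5] T [-0.2   0.99 -0.07] g 0.167
```

```bash
python3 -m creep '[[[0,0,-0.1,0,0,0,0],[0,0,-0.15,0,0,0,0],[0,0,-0.15,0,0,0,0]]]'; python3 rel.py;  python3 -m creep '[[[0,0,0,0,0,0,0.8],[0,0,0,0,0,0,0.8],[0,0,0,0,0,0,0.8],[0,0,0,0,0,0,0.8],[0,0,-2,0,0,0,0.8],[0,0,-5,0,0,0,0.8],[0,0,-8,0,0,0,0.8],[0,0,-8,0,0,0,0.4]]]'; python3 rel.py
python3 - <<'E'
from h import *
for c in("top","scene"):
    im,d=bot.read_camera(c)
    a=im[215:305,200:330] if c=="top" else im[185:285,195:315]
    cv2.imwrite(f"pics/{c}_6.png",cv2.resize(a,None,fx=6,fy=6,interpolation=cv2.INTER_CUBIC))
E
```

```text
t: 11.48
eef_pos: [0.5639, 0.1141, 0.0764]
tool_rot: [-0.0, 0.992, 0.13, 0.0]
contact_force: [-1.6, -0.4, 3.8]
gripper_width: 0.167
t 11.47 pos [0.5639 0.1141 0.0764] yaw 14.9 tilt [0.0003 0.0002] F [-1.6 -0.4  3.8] T [-0.07  0.36  0.03] g 0.167
t: 12.48
eef_pos: [0.5654, 0.1143, 0.1586]
tool_rot: [-0.001, 0.992, 0.13, 0.002]
contact_force: [-0.2, 0.6, -0.3]
gripper_width: 0.604
t 12.47 pos [0.5654 0.1143 0.1586] yaw 14.89 tilt [0.0044 0.0017] F [-0.2  0.6 -0.3] T [-0.02  0.03  0.04] g 0.604
```

View pics/scene_6.png

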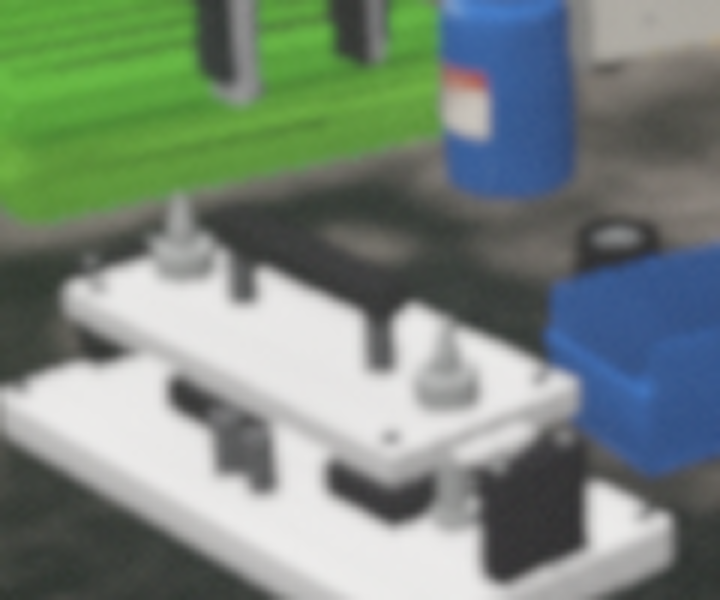

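View pics/top_6.png

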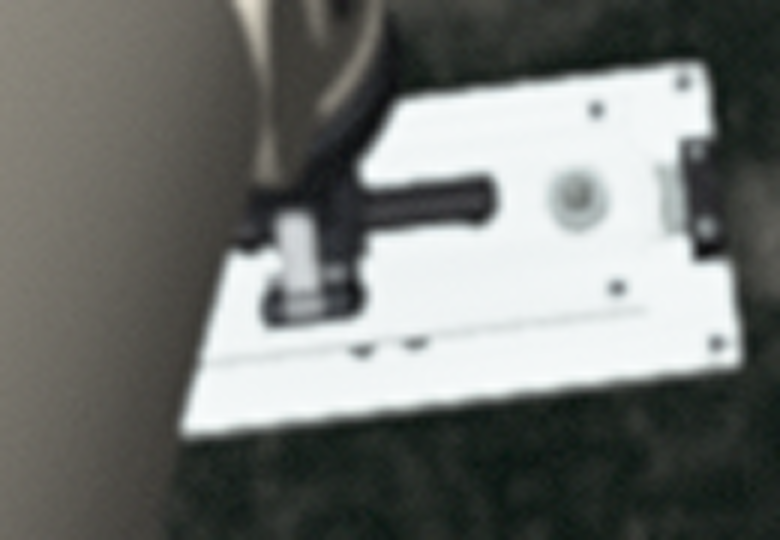

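The plate is released and standing level, with both bushings on the pins. The dense block is at the fixture's −y end, which is tool +y. The moment balance gives a press point about 36 mm from the middle.

```bash
python3 -m creep '[[[0,0,0,0,0,0,0],[-0.1,3.6,0,0,0,0,0],[-0.1,3.6,0,0,0,0,0],[-0.1,3.6,0,0,0,0,0],[-0.1,3.6,2,0,0,0,0],[-0.1,3.6,4.0,0,0,0,0],[-0.1,3.6,4.2,0,0,0,0],[-0.1,3.6,4.2,0,0,0,0]]]' 60; python3 rel.py .5732 .0792 .103 14.88
```

```text
t: 13.58
eef_pos: [0.5721, 0.0796, 0.1145]
tool_rot: [-0.0, 0.992, 0.13, -0.0]
contact_force: [0.1, 0.2, -0.9]
gripper_width: 0.004
t 13.57 pos [0.5721 0.0796 0.1145] yaw 14.94 tilt [-0.0001  0.0001] F [ 0.1  0.2 -0.9] T [-0.04 -0.03  0.03] g 0.004
rel cm [0.1  0.06 1.15] rotvec [-0.     0.     0.001]
```

```bash
python3 -m creep '[[[0.1,0.05,0.5,0,0,0,0],[0.1,0.05,1.0,0,0,0,0],[0.1,0.05,1.3,0,0,0,0],[0.1,0.05,1.5,0,0,0,0],[0.1,0.05,1.6,0,0,0,0],[0.1,0.05,1.6,0,0,0,0]]]'; python3 rel.py
```

```text
t: 14.32
eef_pos: [0.5736, 0.0788, 0.0994]
tool_rot: [-0.0, 0.992, 0.13, 0.0]
contact_force: [-2.6, 1.0, 10.3]
gripper_width: 0.001
t 14.32 pos [0.5736 0.0788 0.0994] yaw 14.88 tilt [0.0007 0.0009] F [-2.6  1.  10.3] T [0.06 0.75 0.04] g 0.001
```

```bash
python3 -m creep '[[[0,0,0.1,0,0,0,0],[0,0,0.2,0,0,0,0],[0,0,0.3,0,0,0,0],[0,0,0.4,0,0,0,0],[0,0,0.5,0,0,0,0],[0,0,0.5,0,0,0,0]]]'; python3 rel.py
python3 - <<'E'
from h import *
for c in("scene",):
    im,d=bot.read_camera(c)
    a=im[185:285,195:315]
    cv2.imwrite(f"pics/{c}_7.png",cv2.resize(a,None,fx=6,fy=6,interpolation=cv2.INTER_CUBIC))
E
```

```text
t: 15.08
eef_pos: [0.5738, 0.0786, 0.0948]
tool_rot: [-0.0, 0.992, 0.129, 0.001]
contact_force: [-3.6, -0.1, 12.9]
gripper_width: -0.004
t 15.07 pos [0.5738 0.0786 0.0948] yaw 14.87 tilt [0.0011 0.0009] F [-3.6 -0.1 12.9] T [-0.1   0.8   0.05] g -0.004
```

View pics/scene_7.png

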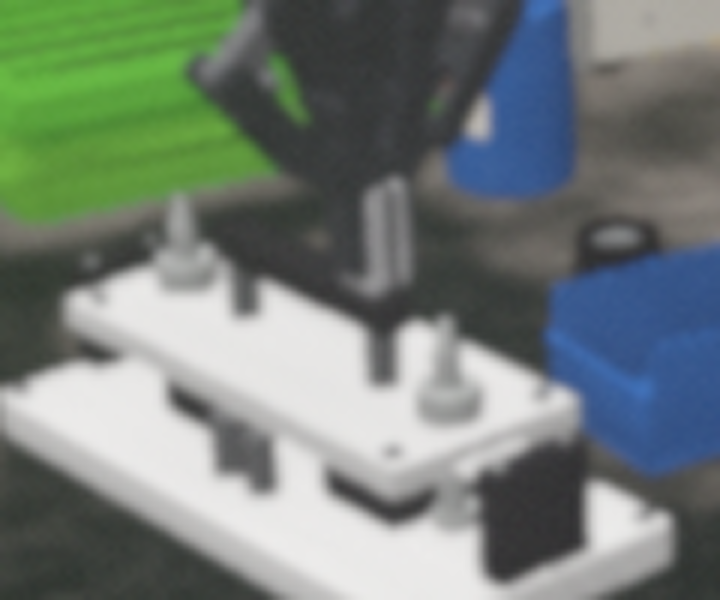

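Pressing at 13 N as predicted, and both ends are going down. I'll carry on.

```bash
python3 -m creep '[[[0,0,0.1,0,0,0,0],[0,0,0.2,0,0,0,0],[0,0,0.3,0,0,0,0],[0,0,0.4,0,0,0,0],[0,0,0.5,0,0,0,0],[0,0,0.5,0,0,0,0]]]'; python3 rel.py
python3 - <<'E'
from h import *
for c in("scene",):
    im,d=bot.read_camera(c)
    a=im[185:285,195:315]
    cv2.imwrite(f"pics/{c}_8.png",cv2.resize(a,None,fx=6,fy=6,interpolation=cv2.INTER_CUBIC))
E
```

```text
t: 15.88
eef_pos: [0.5738, 0.0788, 0.0897]
tool_rot: [-0.0, 0.992, 0.129, 0.001]
contact_force: [-3.4, 1.0, 11.7]
gripper_width: -0.001
t 15.88 pos [0.5738 0.0788 0.0897] yaw 14.88 tilt [0.0011 0.001 ] F [-3.4  1.  11.7] T [-0.13  0.86 -0.  ] g -0.001
```

View pics/scene_8.png

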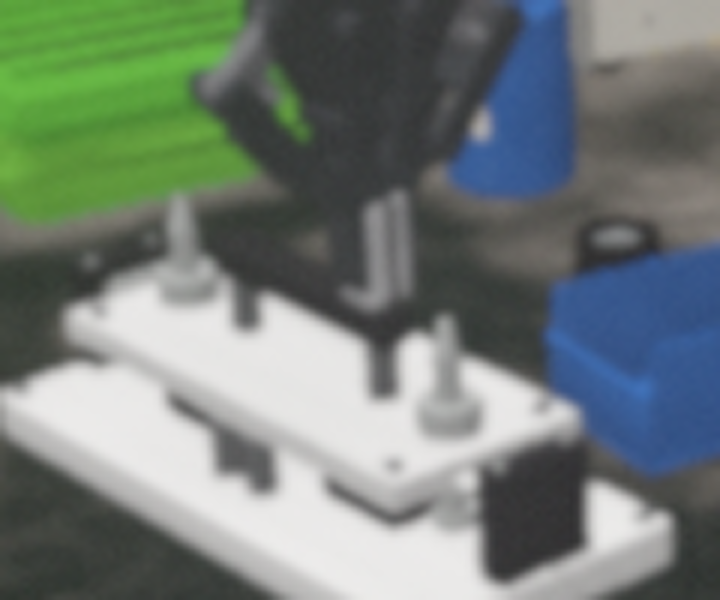

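```bash
python3 -m creep '[[[0,0,0.1,0,0,0,0],[0,0,0.2,0,0,0,0],[0,0,0.3,0,0,0,0],[0,0,0.4,0,0,0,0],[0,0,0.4,0,0,0,0]]]'; python3 rel.py; python3 -m creep '[[[0,0,0.05,0,0,0,0],[0,0,0.1,0,0,0,0],[0,0,0.15,0,0,0,0],[0,0,0.15,0,0,0,0]]]'; python3 rel.py
```

```text
t: 16.55
eef_pos: [0.5736, 0.0786, 0.0861]
tool_rot: [-0.001, 0.992, 0.129, 0.0]
contact_force: [-5.3, -0.2, 16.7]
gripper_width: 0.001
t 16.55 pos [0.5736 0.0786 0.0861] yaw 14.87 tilt [0.0007 0.0011] F [-5.3 -0.2 16.7] T [-0.12  1.28  0.  ] g 0.001
t: 17.05
eef_pos: [0.5735, 0.0784, 0.0857]
tool_rot: [-0.001, 0.992, 0.129, 0.0]
contact_force: [-9.5, -1.8, 29.1]
gripper_width: 0.001
t 17.05 pos [0.5735 0.0784 0.0857] yaw 14.85 tilt [0.0004 0.0017] F [-9.5 -1.8 29.1] T [-0.23  2.2   0.05] g 0.001
```

Run:
```python
from h import *
for c in("scene","top"):
    im,d=bot.read_camera(c)
    a=im[185:285,195:315] if c=="scene" else im[215:305,200:330]
    cv2.imwrite(f"pics/{c}_9.png",cv2.resize(a,None,fx=6,fy=6,interpolation=cv2.INTER_CUBIC))
```

```text
(no output)
```

View pics/scene_9.png

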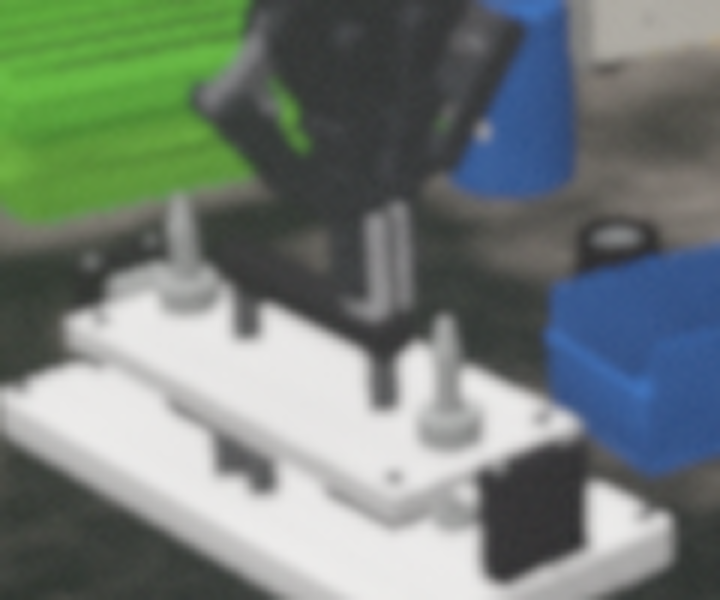

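View pics/top_9.png

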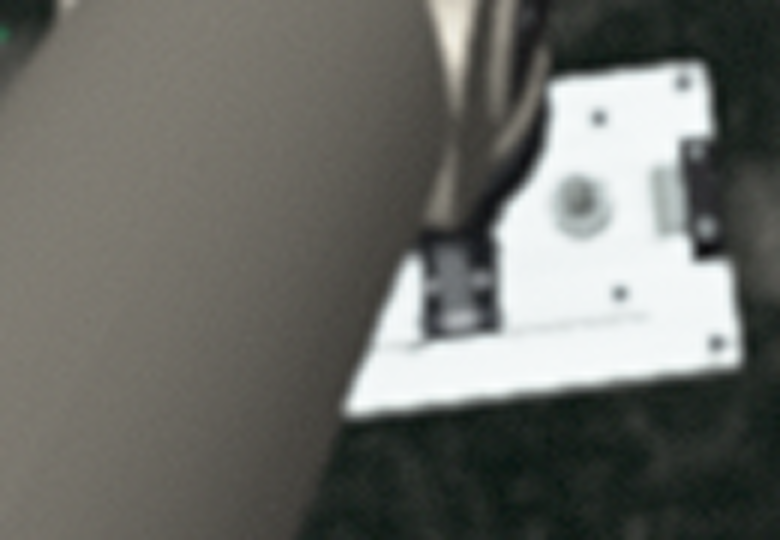

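```bash
python3 -m creep '[[[0,0,-0.2,0,0,0,0],[0,0,-1,0,0,0,0],[0,0,-5,0,0,0,0],[-2,0,-11,0,0,0,0],[-6,12,-15,0,0,0,0],[-12,18,-20,0,0,0,0],[-12,24,-20,0,0,0,0],[-12,24,-20,0,0,0,0],[-12,24,-20,0,0,0,0]]]'; python3 rel.py
python3 - <<'E'
from h import *
for c in("scene","top"):
    im,d=bot.read_camera(c); cv2.imwrite(f"pics/{c}_10raw.png",im); np.save(f"pics/{c}_10.npy",d)
    a=im[185:285,195:315] if c=="scene" else im[215:305,200:330]
    cv2.imwrite(f"pics/{c}_10.png",cv2.resize(a,None,fx=6,fy=6,interpolation=cv2.INTER_CUBIC))
    p=np.array([.5638,.1138]);a=np.radians(14.87);ux=np.array([np.cos(a),np.sin(a)]);uy=np.array([-np.sin(a),np.cos(a)])
    off=np.array([195,185] if c=="scene" else [200,215])
    for n,h in(("home",0),("+3mm",.003)):
        b=[np.r_[p+s*.076*uy,.062+h] for s in(1,-1)]+[np.r_[p+sx*.04*ux+sy*.096*uy,.05+h] for sx,sy in((-1,1),(-1,-1),(1,-1),(1,1))]
        print(c,n,np.round((proj(c,b)-off+.5)*6-.5).tolist())
    uv,P=cloud(c,d); loc=np.c_[(P[:,:2]-p)@ux,(P[:,:2]-p)@uy]
    for nm,m in (("plate +y",(loc[:,1]>.052)&(loc[:,1]<.09)),("plate -y",(loc[:,1]<-.052)&(loc[:,1]>-.09)),):
        i=m&(np.abs(loc[:,0])<.034)&(np.abs(loc[:,0])>.015)&(P[:,2]>.03)&(P[:,2]<.08); print(nm,i.sum(),np.median(P[i,2]))
    for nm,m in (("bed +y",(loc[:,1]>.1)&(loc[:,1]<.12)),("bed -y",(loc[:,1]<-.1)&(loc[:,1]>-.12))):
        i=m&(np.abs(loc[:,0])<.05)&(np.abs(loc[:,0])>.028)&(P[:,2]>0)&(P[:,2]<.03); print(nm,i.sum(),np.median(P[i,2]))
E
```

```text
t: 18.27
eef_pos: [0.518, -0.1885, 0.2844]
tool_rot: [0.001, 0.992, 0.127, 0.001]
contact_force: [-0.5, 0.8, -0.3]
gripper_width: -0.0
t 18.27 pos [ 0.518  -0.1885  0.2844] yaw 14.59 tilt [ 0.0021 -0.0013] F [-0.5  0.8 -0.3] T [-0.04 -0.06  0.07] g -0.0
scene home [[187.0, 279.0], [449.0, 407.0], [67.0, 325.0], [394.0, 498.0], [579.0, 422.0], [246.0, 264.0]]
scene +3mm [[186.0, 272.0], [449.0, 399.0], [66.0, 317.0], [393.0, 489.0], [579.0, 414.0], [245.0, 257.0]]
plate +y 71 0.05154702750046736
plate -y 146 0.05169994579355228
bed +y 35 0.018350091724139372
bed -y 93 0.018373897784820514
top home [[149.0, 255.0], [581.0, 200.0], [109.0, 380.0], [653.0, 310.0], [625.0, 91.0], [90.0, 159.0]]
top +3mm [[148.0, 254.0], [581.0, 199.0], [107.0, 379.0], [652.0, 309.0], [625.0, 89.0], [88.0, 157.0]]
plate +y 313 0.050609958775746255
plate -y 314 0.050326820851948506
bed +y 168 0.017462950599679172
bed -y 180 0.017544488019496596
```

View pics/scene_10.png

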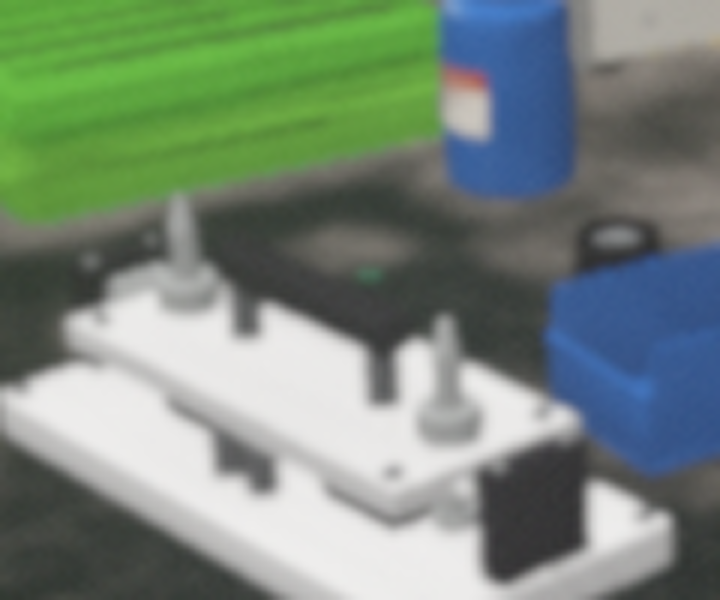

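View pics/top_10.png

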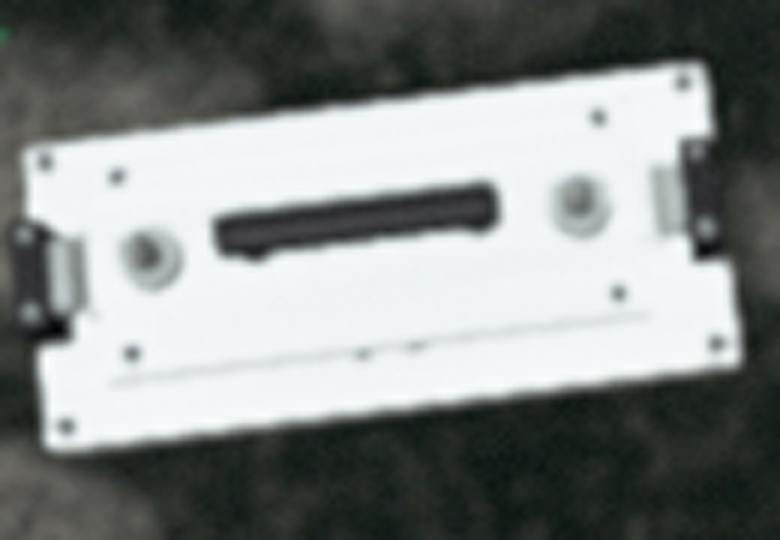

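Run:
```python
import cv2,numpy as np
I={k:cv2.cvtColor(cv2.imread(f"pics/scene_{k}.png"),cv2.COLOR_BGR2GRAY).astype(np.float32) for k in(5,6,7,8,9,10)}
ref=I[10]
for n,(x0,x1,y0,y1) in {"left corner":(62,105,300,365),"left post":(228,265,300,345),"front corner":(370,425,450,530),"near edge mid-left":(130,170,330,400),"near edge mid-right":(300,340,420,500)}.items():
    t=ref[y0:y1,x0:x1]; out=[]
    for k in I:
        s=I[k][y0-110:y1+30,x0:x1]; r=cv2.matchTemplate(s,t,cv2.TM_CCOEFF_NORMED)[:,0]; j=int(r.argmax())
        if 0<j<len(r)-1: d=(r[j-1]-r[j+1])/(2*(r[j-1]-2*r[j]+r[j+1]))
        else:d=0
        out.append((k,round(j+d-110,1),round(float(r[j]),2)))
    print(n,out)
```

```text
left corner [(5, np.float32(-40.0), 0.93), (6, np.float32(-33.4), 0.94), (7, np.float32(-22.1), 0.95), (8, np.float32(-8.2), 0.95), (9, np.float32(0.4), 1.0), (10, np.float32(-0.0), 1.0)]
left post [(5, np.float32(-39.6), 0.81), (6, np.float32(-34.2), 0.92), (7, np.float32(-21.5), 0.99), (8, np.float32(-7.2), 0.99), (9, np.float32(1.8), 0.99), (10, np.float32(0.0), 1.0)]
front corner [(5, np.float32(-12.7), 0.86), (6, np.float32(-9.6), 0.89), (7, np.float32(-5.8), 0.92), (8, np.float32(-2.1), 0.97), (9, np.float32(1.4), 0.97), (10, np.float32(-0.0), 1.0)]
near edge mid-left [(5, np.float32(-29.6), 0.67), (6, np.float32(-26.9), 0.82), (7, np.float32(-20.0), 0.99), (8, np.float32(-6.9), 1.0), (9, np.float32(2.0), 1.0), (10, np.float32(0.0), 1.0)]
near edge mid-right [(5, np.float32(-41.9), 0.9), (6, np.float32(-35.4), 0.91), (7, np.float32(-18.7), 0.91), (8, np.float32(-4.6), 0.97), (9, np.float32(2.0), 0.99), (10, np.float32(-0.0), 1.0)]
```

Depth shows both ends near 51 mm, against 50 mm for home. The plate rose about 0.7 mm evenly on release and stayed put, so it is held under the latches. My press point lay outboard of the rest pillars, so I'll press once more nearer the pillars (−15 mm) to be sure the sparse end is home and latched.

```bash
python3 rel.py .5676 .0993 .100 14.87
```

```text
t 18.38 pos [ 0.5182 -0.1883  0.2841] yaw 14.52 tilt [ 0.0021 -0.0017] F [-0.8  1.  -0.2] T [ 0.    0.   -0.06] g -0.0
rel cm [ 11.97 -26.65  18.37] rotvec [ 0.002 -0.002 -0.006]
```

```bash
python3 -m creep '[[[3,-6,6,0,0,0,0],[6,-12,10,0,0,0,0],[9,-18,12,0,0,0,0],[12,-24,12,0,0,0,0],[12,-26.6,14,0,0,-0.006,0],[12,-26.6,17,0,0,-0.006,0],[12,-26.6,18.3,0,0,-0.006,0],[12,-26.6,18.3,0,0,-0.006,0]]]'; python3 rel.py .5676 .0993 .087 14.87
```

```text
t: 19.38
eef_pos: [0.5657, 0.1026, 0.0992]
tool_rot: [0.001, 0.991, 0.132, -0.001]
contact_force: [-0.2, -0.5, 0.0]
gripper_width: -0.001
t 19.38 pos [0.5657 0.1026 0.0992] yaw 15.17 tilt [-0.0019 -0.0014] F [-0.2 -0.5  0. ] T [0.   0.01 0.02] g -0.001
rel cm [0.1  0.37 1.22] rotvec [0.001 0.002 0.005]
```

```bash
python3 -m creep '[[[0.1,0.35,0.4,0.001,0.002,0.005,0],[0.1,0.35,0.8,0.001,0.002,0.005,0],[0.1,0.35,1.1,0.001,0.002,0.005,0],[0.1,0.35,1.3,0.001,0.002,0.005,0],[0.1,0.35,1.4,0.001,0.002,0.005,0],[0.1,0.35,1.5,0.001,0.002,0.005,0],[0.1,0.35,1.5,0.001,0.002,0.005,0]]]'; python3 rel.py
```

```text
t: 20.25
eef_pos: [0.5688, 0.1008, 0.0864]
tool_rot: [-0.001, 0.992, 0.13, 0.001]
contact_force: [-4.9, 1.0, 15.5]
gripper_width: -0.0
t 20.25 pos [0.5688 0.1008 0.0864] yaw 14.94 tilt [0.0022 0.0027] F [-4.9  1.  15.5] T [-0.15  1.1  -0.02] g -0.0
```

```bash
python3 -m creep '[[[0,0,0.05,0,0,0,0],[0,0,0.1,0,0,0,0],[0,0,0.15,0,0,0,0],[0,0,0.2,0,0,0,0],[0,0,0.2,0,0,0,0]]]'; python3 rel.py
python3 - <<'E'
from h import *
im,d=bot.read_camera("scene"); cv2.imwrite("pics/scene_11.png",cv2.resize(im[185:285,195:315],None,fx=6,fy=6,interpolation=cv2.INTER_CUBIC))
E
```

```text
t: 20.88
eef_pos: [0.5686, 0.1006, 0.086]
tool_rot: [-0.002, 0.992, 0.13, 0.001]
contact_force: [-11.0, -0.7, 31.2]
gripper_width: 0.005
t 20.88 pos [0.5686 0.1006 0.086 ] yaw 14.92 tilt [0.0017 0.0036] F [-11.   -0.7  31.2] T [-0.39  2.53  0.  ] g 0.005
```

```bash
python3 -m creep '[[[0,0,-0.2,0,0,0,0],[0,0,-1,0,0,0,0],[0,0,-5,0,0,0,0],[-2,0,-11,0,0,0,0],[-6,12,-15,0,0,0,0],[-12,18,-19,0,0,0,0],[-12,24,-19,0,0,0,0],[-12,26,-19,0,0,0,0],[-12,26,-19,0,0,0,0]]]'; python3 rel.py
python3 - <<'E'
from h import *
p=np.array([.5638,.1138]);a=np.radians(14.87);ux=np.array([np.cos(a),np.sin(a)]);uy=np.array([-np.sin(a),np.cos(a)])
for c in("scene","top"):
    im,d=bot.read_camera(c); cv2.imwrite(f"pics/{c}_12raw.png",im)
    a=im[185:285,195:315] if c=="scene" else im[215:305,200:330]
    cv2.imwrite(f"pics/{c}_12.png",cv2.resize(a,None,fx=6,fy=6,interpolation=cv2.INTER_CUBIC))
    uv,P=cloud(c,d); loc=np.c_[(P[:,:2]-p)@ux,(P[:,:2]-p)@uy]
    for nm,m in (("plate +y",(loc[:,1]>.052)&(loc[:,1]<.09)),("plate -y",(loc[:,1]<-.052)&(loc[:,1]>-.09)),):
        i=m&(np.abs(loc[:,0])<.034)&(np.abs(loc[:,0])>.015)&(P[:,2]>.03)&(P[:,2]<.08); print(nm,i.sum(),np.median(P[i,2]))
    for l in("latch_left","latch_right"): print(l,find(c,l,3))
I={k:cv2.cvtColor(cv2.imread(f"pics/scene_{k}.png"),cv2.COLOR_BGR2GRAY).astype(np.float32) for k in(9,10,11,12)}
for n,(x0,x1,y0,y1) in {"left corner":(62,105,300,365),"left post":(228,265,300,345),"near L":(130,170,330,400),"near R":(300,340,420,500)}.items():
    t=I[10][y0:y1,x0:x1]; out=[]
    for k in I:
        s=I[k][y0-30:y1+30,x0:x1]; r=cv2.matchTemplate(s,t,cv2.TM_CCOEFF_NORMED)[:,0]; j=int(r.argmax()); out.append((k,j-30))
    print(n,out)
E
```

```text
t: 22.05
eef_pos: [0.5186, -0.1848, 0.2734]
tool_rot: [-0.0, 0.992, 0.129, 0.002]
contact_force: [0.4, -0.2, 0.1]
gripper_width: -0.005
t 22.05 pos [ 0.5186 -0.1848  0.2734] yaw 14.8 tilt [0.0032 0.001 ] F [ 0.4 -0.2  0.1] T [ 0.06 -0.1  -0.01] g -0.005
plate +y 69 0.05144581960796635
plate -y 135 0.051671662295100174
latch_left [([252.9, 270.0], 0.3)]
latch_right []
plate +y 322 0.05065450614493827
plate -y 307 0.05040552854851832
latch_left []
latch_right [([310.3, 248.9], 0.48)]
left corner [(9, 0), (10, 0), (11, 2), (12, 0)]
left post [(9, 2), (10, 0), (11, 2), (12, 0)]
near L [(9, 2), (10, 0), (11, 3), (12, 0)]
near R [(9, 2), (10, 0), (11, 2), (12, 0)]
```

View pics/scene_12.png

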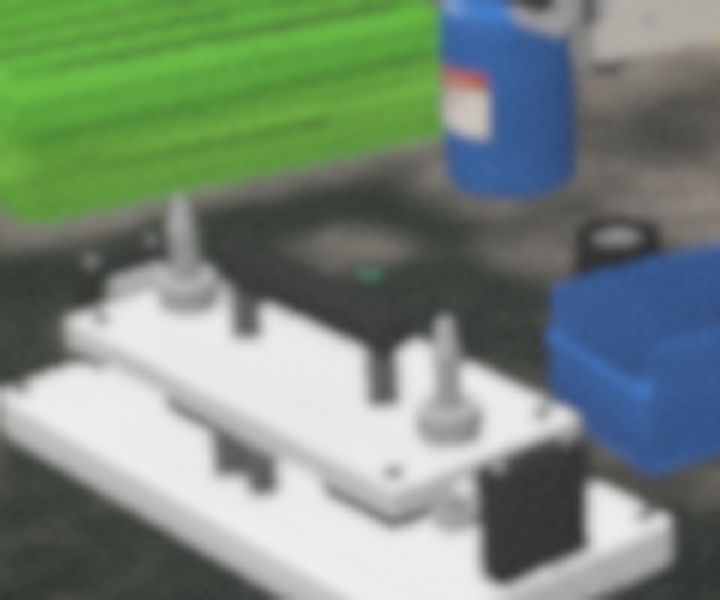

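View pics/top_12.png

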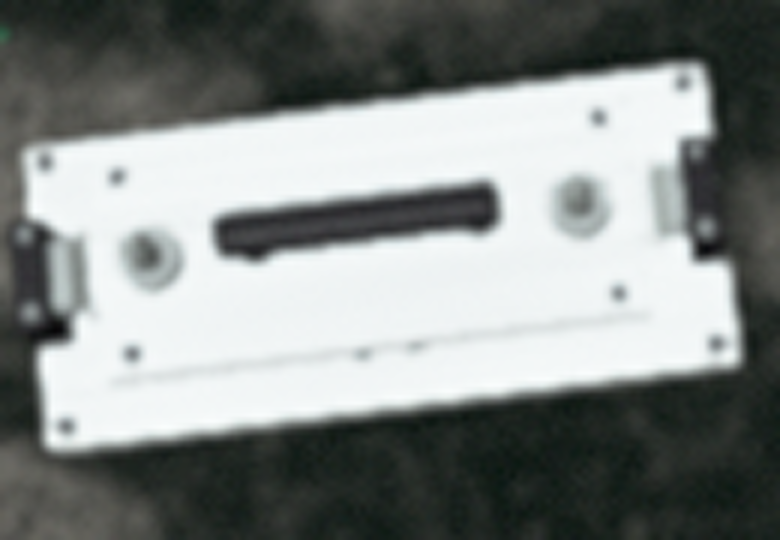

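View pics/top_12raw.png

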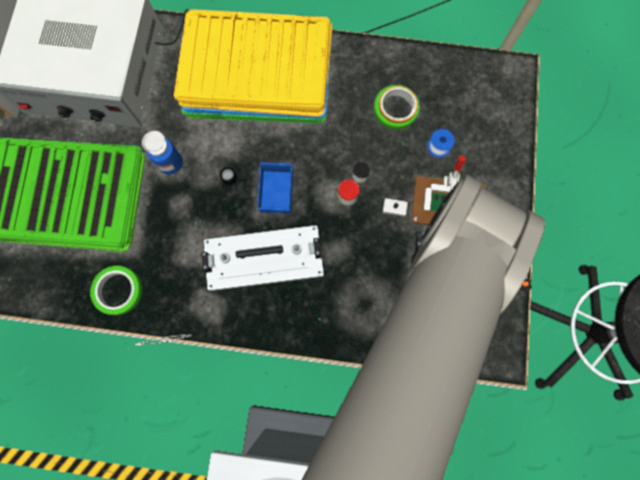

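After the second press the plate came back to exactly the same height, level end to end. Both latch tongues show out over the lugs, at top crop (65,275) and (668,200). The bystanders look unmoved and the arm is clear, so I'm handing in.

Run:
```python
from station import bot
print(bot.hand_in()); print(bot.get_obs()["t"])
```

```text
the job is handed in; nothing more can be done
None
the job is handed in; nothing more can be done
```

I set the plate over both guide pins, let it stand on the probes and released it. I then pressed it down from above with the fingers shut. I pressed first on the bar 36 mm from the middle towards the dense block, where it went down level. A second confirming press at about 15 mm made sure the sparse end was home. I handed in at about 22 s; no verdict is reported.

**Force:** the highest reading between moves was about 31 N downwards, about 33 N in all (limit 70 N). Force was only read at the end of each move.

**Last checks:**
- **Level:** both ends of the plate read the same height to about 0.3 mm, in both cameras.
- **Home:** under the press the tool was at the home height. On release the plate rose about 0.7 mm by the pictures, about 1 mm above nominal home by depth, and stopped at the same height both times. I take this as play under the latches, but I could not measure it directly.
- **Latches:** in the top view both latches show out over the lugs. The trained networks found the latches only weakly or not at all, so this rests on the picture and on the plate being held down.
- **Other things on the bench:** the jar, loupe and reference block looked unmoved by eye, and the robot was clear.

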